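# Set the cup to steep and wind the timer

### The arm

A 6-joint arm with a two-finger parallel gripper is mounted at the origin on a cart in front of the work surface, level with it; the furniture and walls round the work are solid. World frame = base frame: x ahead of the robot, y to its left, z up, the work surface at z = 0. Lengths are in mm, angles in rad, forces in N, time in s.
With the tool pointing down it reaches from about 300 to 775 mm from the base axis. Payload 14.6 kg.
Tool frame: the origin (TCP) lies between the finger pads, 19 mm behind the fingertips; this is the grasp point; z points along the fingers, y is the line along which they close (so a half turn about z gives the same grasp; the last joint's range is limited). The gripper opens to 94 mm and grips with 3 to 60 N. Pads are 16 mm wide; open, the fingers measure 119 mm over their backs; the gripper's body (75 mm by 177 mm) begins 78 mm behind the grasp point.
Start: joints at [-1.336, 0.3, 1.521, -0, 1.321, -0.067], TCP at [163.475, -525.134, 224.246] pointing down, gripper open.
Joint ranges: [-3.03, 3.03], [-0.79, 2.21], [0.23, 2.52], [-1.04, 4.18], [0, 3.07], [-2.55, 2.55]. Speed limits (rad/s): [2.22, 2.22, 2.57, 3.14, 3.14, 3.14].

### API

Orientations are given as a rotation vector (axis times angle).
In Python, from station import env gives the robot as it stands.
- The arm moves only by the tool tcp_steps, called after ">>>" as name(argument=value, ...), one argument or row to a line, values as JSON. Schema: {"type":"object","properties":{"increments":{"type":"array","items":{"type":"object","properties":{"dx":{"type":"number"},"dy":{"type":"number"},"dz":{"type":"number"},"spin":{"type":"number"}},"additionalProperties":false},"minItems":1,"maxItems":12},"jaw":{"type":"number"},"grip_n":{"type":"number"},"only":{"type":"string"},"quiet":{"type":"boolean"},"lines":{"type":"string"}},"required":["increments"],"additionalProperties":false}. increments is a list of rows, 1 to 12 of them, each an object with the fields dx, dy, dz (the shift in mm), spin (a turn about the tool's z in rad); a field left out counts as zero; each row shifts and turns the commanded pose from where the row before left it, along the tool's axes as they then stand; what a row does not reach is not made up. A row lasts 1/8 s, in which the tool goes at most 62.5 mm and 0.188 rad, less where a joint would pass 70% of its speed; a pose out of reach is approached as far as the arm can. jaw is the finger opening in mm, set as the call begins (left out keeps the last). The fingers move at their own pace and stop on an object; grip_n is the grip in N (left out, the last holds). Time passes only in rows, so rows that do not move let the fingers close. The tool returns the time, the measured TCP pose, the force, the opening and the grip force at its end. only (a regular expression) keeps the lines of the reply that match it, lines (a string "A,B") keeps lines A to B, and quiet returns only ok. Input that does not fit is refused with a message, and nothing moves.
- env.read_state(): the state, without advancing time (a new reading comes with each control period).
- env.capture(name): name is "scene" or "top" or "wrist"; returns a dict with "frame" (420x560x3 uint8, red, green, blue), "z_map" (420x560 float32, mm along the optical axis (not along the pixel's ray), 0 where there is no reading), "fx", "fy", "cx", "cy" (pixels), "T" (4x4, takes a point from camera to world coordinates). Camera axes: x right, y down, z forward; pixel columns grow to the right and rows downward; lengths in mm; the calibration is good to about 2 mm. A picture is of the moment at which its call begins.
- env.sign_off(): hands the job in; it is judged then, once.
The state is a dict: "clock": time; "joints": joint angles; "dq": joint speeds; "tau": joint torques, N m; "eef_pos": TCP position; "tool_rot": TCP orientation; "ft_force": force on the tool from outside, world axes, zero at the start; "wrist_torque": the same for the moment, N m; "opening": finger opening in mm; "finger_force": force on a finger pad.
Only numpy, scipy, OpenCV 4.12 (cv2) and the standard library are available. Lean on these libraries where they do the work, as an engineer would, in place of code of your own. Each camera call takes 0.05 s, during which the arm holds its last target. There are 200 camera calls.

### The job

Gently stand the white cup upright inside the ring on the wooden steeping stand and let go of it. Then wind the stand's timer dial clockwise clearly past its last, longest mark (up to the stop is fine) and turn it back anticlockwise until its pointer line points at the small clip on the timer's rim, within about half a scale division. Leave the clip where it is and do not disturb the box, tin and spice jar standing round about.

Things in the scene. Friction and masses are not known exactly. Their poses are not given: they have to be found in the camera images.
- cup: small white cup, loose, 0.15 kg, 50 mm high; foot 43 mm in diameter, widening to 60 mm at the rim; upright at the start. Origin on its underside, 12.7 mm off the round body's axis (see cup_foot); z up; the handle points along its own -y, to 57 mm from the body's axis. Can be taken from above across the body along its own x (60 mm), tool centre about 30 mm above the foot.
- cup_foot (a point): centre of the cup's round foot, on the body's axis, at the underside
- stand: steeping stand, fixed to the worktop: wooden base plate 120 mm (x) by 270 mm (y) by 12 mm high, with the cup ring at its +y (left) end and the round white wind-up timer (98 mm in diameter, top 30 mm above the worktop) at its -y (right) end, 150 mm apart. Origin in the middle of the underside.
- cup_place (a point): centre of the cup's place, on top of the base plate, 12 mm above the worktop: a flat cork disc inside a steel ring 72 mm in inner diameter, 82 mm in outer, 4 mm high
- dial_grip (a point): on the dial's vertical axis, 48 mm above the worktop, in the middle of the grip bar. Dial: steel disc 69 mm in diameter, top 36 mm above the worktop, with a grip bar across it 56 mm long, 16 mm wide, top 61 mm above the worktop. The bar lies along this point's x; its pointer half (-x) carries a black line on top that runs on over the disc to its edge.
- dial_nose (a point): pointer tip: the end of the black line at the disc's edge, 34 mm from the dial's axis; turns with the dial. Its -x axis points outward along the pointer.
- timer_dial (a joint): dial angle in rad, growing clockwise seen from above. At 0 the pointer points along the stand's -x (towards the robot) at the medium-long zero mark; 0.2 rad is one division; the last, longest and widest mark is at 2.4; stop at 2.7. The dial starts somewhere from 0 to 0.4. It stays where it is left (friction about 0.04 N m, no spring).
- timer_clip (a joint): angle of the clip on the timer's rim in rad, same zero and direction as the dial: the dial points at the clip when both values are equal. It lies somewhere from 0.9 to 1.7 and sits stiffly on the rim.
- clip_tip (a point): inner tip of the clip, a dark steel tab 9 mm wide that stands 4 mm above the rim's top (34 mm above the worktop), 42.5 mm from the dial's axis; its -x axis points outward from the dial's axis. It marks the set minutes.
- sugar_box: bystander: small white carton, 37 x 64 x 89 mm, upright, origin at the underside; leave it
- food_tin: bystander: round food tin, 57 mm in diameter, 72 mm high, origin at the underside; leave it
- spice_jar: bystander: glass spice jar with cap, 45 mm in diameter, 106 mm high, origin at the underside; leave it

How it is judged (in metres and radians):
On the way, in this order (a step that is already met when the one before it is completed fails the run):
1. the cup stands upright inside the ring, let go (horizontal distance between cup_foot and cup_place below 0.018 m and z of cup_foot in the frame of cup_place between -0.004 and 0.004 m and angle between cup's own z axis and vertical below 0.1 rad and contact force between cup and the fingers below 0.3 N), for 0.2 s.
2. the dial is wound past its last, longest mark (value of joint timer_dial above 2.42 rad), for 0.05 s.
3. the dial is turned back down until its pointer points at the clip (angle between the x axis of dial_nose and the x axis of clip_tip, either way round below 0.12 rad), for 0.2 s.
At the end, for the whole second after the job is handed in: The cup stands still and upright (within 0.1 rad) on the base plate inside the ring, its foot's centre within 18 mm of the place's centre, and the dial points at the clip within 0.12 rad (0.6 of a division) (horizontal distance between cup_foot and cup_place below 0.018 m and z of cup_foot in the frame of cup_place between -0.004 and 0.004 m and angle between cup's own z axis and vertical below 0.1 rad and angle between the x axis of dial_nose and the x axis of clip_tip, either way round below 0.12 rad and linear speed of cup below 0.02 m/s); the robot touches nothing.
It fails at once if the cup is dropped (it falls faster than 0.6 m/s, about 20 mm of fall, with the fingers off it) (linear speed of cup above 0.6 m/s and contact force between cup and the fingers below 0.1 N).
It fails at once if the cup is banged down (more than 40 N between cup and stand) (contact force between cup and stand above 40 N).
It fails at once if the clip is shifted by more than 4 mm (distance of clip_tip from where it was at the start of the episode above 0.004 m).
It fails at once if a bystander is shifted by more than 30 mm (distance of any of sugar_box, food_tin, spice_jar from where it was at the start of the episode above 0.03 m).
It also fails if it takes over 64 s, if anything falls off the work surface, if the arm or the gripper's body presses on something with over 40 N, if the wrist force passes 120 N, or if a joint passes its speed limit or range.

## Working session

There is one attempt and no reset: what is moved stays moved. The work goes in short steps, Python scripts to look and compute and a tool call to move; the robot and the scene stay as the last step left them, time stands still between calls to the robot, and variables do not carry over. Pictures are saved under pics/ and viewed, at most 10 in all, crops included, and the job is handed in when it is done.

```bash
ls; mkdir -p pics; python3 - <<'E'
from station import env
import cv2
s=env.read_state();print(s)
for n in("scene","top"):
    c=env.capture(n);cv2.imwrite(f"pics/{n}0.png",c["frame"][:,:,::-1]);print(n,c["fx"],c["cx"],c["cy"],c["T"].round(3).tolist())
E
```

```text
pics
station.py
{'clock': 0.0, 'joints': array([-1.33561531e+00,  3.00488428e-01,  1.52158203e+00, -5.86299520e-07,
        1.32072350e+00, -6.66314861e-02]), 'dq': array([-1.75684156e-03,  5.98461734e-05,  3.37237758e-04, -1.53739780e-03,
        1.67692943e-04,  1.56688857e-03]), 'tau': array([ 1.72353277e-03, -5.31801581e+01, -3.52735054e+01,  7.08469329e-02,
        2.43713718e-02, -1.08839333e-04]), 'eef_pos': array([ 163.4108824 , -524.90427819,  223.67641887]), 'tool_rot': array([-3.10470579e+00, -4.72108918e-01,  1.59667398e-04]), 'ft_force': array([ 0.38212218,  0.76153304, -1.03433888]), 'wrist_torque': array([0.00782785, 0.01436674, 0.01849564]), 'finger_force': 0.0, 'opening': 93.76599416280492}
scene 468.0911609743186 286.64197924071703 201.85554552536237 [[-0.569, -0.719, 0.399, 29.53], [-0.822, 0.498, -0.276, 338.383], [0.0, -0.485, -0.875, 1205.262], [0.0, 0.0, 0.0, 1.0]]
top 398.8539113013174 278.91693112178257 210.55445116521253 [[0.014, -0.999, 0.041, 531.225], [-1.0, -0.015, -0.027, -24.53], [0.028, -0.041, -0.999, 1072.03], [0.0, 0.0, 0.0, 1.0]]
```

View pics/scene0.png

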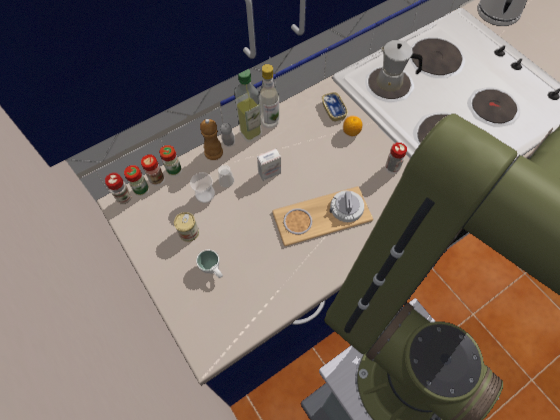

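View pics/top0.png

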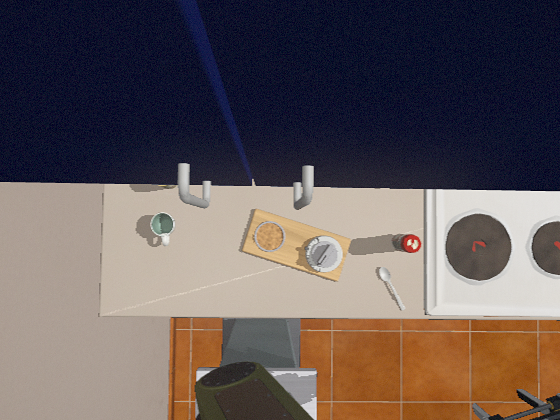

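The top view shows the cup at (162,224) with its handle below it. The ring is at (269,236), the dial at (324,254) and the jar at (411,243). A cabinet overhangs the back. In the scene view the box is at (269,163), the tin at (186,227) and the cup at (208,262).

```bash
cat > h.py <<'E'
import numpy as np,cv2
from station import env
def ray(c,u,v,z):
    T=c["T"];d=T[:3,:3]@np.array([(u-c["cx"])/c["fx"],(v-c["cy"])/c["fy"],1]);o=T[:3,3]
    return (o+d*(z-o[2])/d[2])[:2]
def pts(c):
    v,u=np.mgrid[:420,:560];z=c["z_map"]
    P=np.stack([(u-c["cx"])/c["fx"]*z,(v-c["cy"])/c["fy"]*z,z],-1)
    P=P@c["T"][:3,:3].T+c["T"][:3,3];P[z==0]=np.nan;return P
E
python3 - <<'E'
from h import *
for n in("top","scene"):
    c=env.capture(n);P=pts(c);print(n)
    spots=dict(top=dict(cup=(162,224),hand=(164,241),ring=(269,236),dial=(324,254),jar=(411,243),cab=(250,120),cabedge=(240,180),handle=(184,180),counter=(200,260)),
      scene=dict(cup=(208,262),box=(269,163),tin=(186,227),boxtop=(268,156),jar=(399,149),glass=(202,188),tintop=(186,219)))[n]
    for k,(u,v) in spots.items(): print(k,P[v,u].round(0))
    f=c["frame"]
    b=(158,205,215,355) if 0 else None
t=env.capture("top");s=env.capture("scene")
hsv=cv2.cvtColor(t["frame"],cv2.COLOR_RGB2HSV)
print("wood hsv",hsv[262,285],hsv[222,250],"counter",hsv[270,200])
a=cv2.resize(t["frame"][190:290,130:360],None,fx=3.4,fy=3.4,interpolation=cv2.INTER_CUBIC)
b=cv2.resize(s["frame"][180:290,180:390],None,fx=3.4,fy=3.4,interpolation=cv2.INTER_CUBIC)
b=cv2.resize(s["frame"][180:285,270:380],None,fx=2.3,fy=2.3,interpolation=cv2.INTER_CUBIC)
w=np.zeros((a.shape[0]+b.shape[0],a.shape[1],3),np.uint8);w[:a.shape[0]]=a;w[a.shape[0]:,:b.shape[1]]=b
e=cv2.resize(s["frame"][240:285,185:235],None,fx=5,fy=5,interpolation=cv2.INTER_CUBIC);w[a.shape[0]:a.shape[0]+e.shape[0],300:300+e.shape[1]]=e
cv2.imwrite("pics/crop.png",w[:,:,::-1]);print(w.shape)
E
```

```text
top
cup [535. 255.  10.]
hand [492. 239.  47.]
ring [507. -28.  12.]
dial [ 464. -168.   61.]
jar [ 497. -373.  108.]
cab [581. -15. 888.]
cabedge [581.   6. 643.]
handle [567.  42. 755.]
counter [441. 155.  -1.]
scene
cup [543. 244.   9.]
box [679. -49.  76.]
tin [639. 247.  68.]
boxtop [693. -55.  90.]
jar [ 489. -371.  108.]
glass [755. 141.  12.]
tintop [659. 235.  70.]
wood hsv [ 18  97 226] [ 16  64 135] counter [ 17  33 199]
(581, 782, 3)
```

View pics/crop.png

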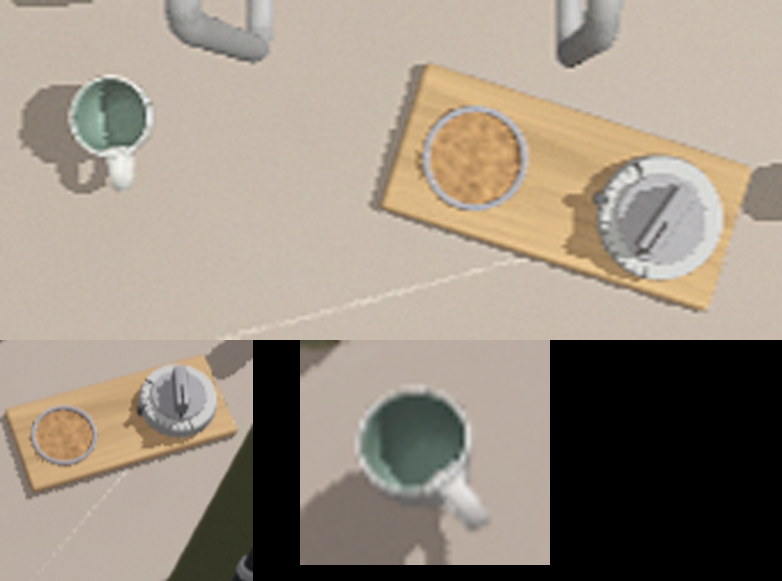

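The enlarged crop shows the cup's handle pointing down and slightly right. The ring is centred at about (475,158) and the dial at about (660,218), with its pointer at lower left. The dark clip is on the left of the timer rim, at about (600,197). Next I'll measure these.

```bash
cat > m.py <<'E'
from h import *
for n,roi,cr in(("top",(235,200,355,290),(145,205,182,250)),("scene",(265,180,380,245),(190,245,228,282))):
    c=env.capture(n);f=c["frame"];hsv=cv2.cvtColor(f,cv2.COLOR_RGB2HSV);P=pts(c)
    m=((hsv[...,0]>8)&(hsv[...,0]<25)&(hsv[...,1]>75)).astype(np.uint8)
    k=np.zeros_like(m);k[roi[1]:roi[3],roi[0]:roi[2]]=1;m*=k
    cs=max(cv2.findContours(m,cv2.RETR_EXTERNAL,cv2.CHAIN_APPROX_NONE)[0],key=cv2.contourArea)[:,0]
    W=np.array([ray(c,u,v,12) for u,v in cs],np.float32)
    print(n,"stand",cv2.minAreaRect(W),cv2.contourArea(W))
    g=((hsv[...,0]>60)&(hsv[...,0]<100)&(hsv[...,1]>40)).astype(np.uint8);k[:]=0;k[cr[1]:cr[3],cr[0]:cr[2]]=1;g*=k
    cs=max(cv2.findContours(g,cv2.RETR_EXTERNAL,cv2.CHAIN_APPROX_NONE)[0],key=cv2.contourArea)[:,0]
    G=np.array([ray(c,u,v,50) for u,v in cs],np.float32);print("cup in",cv2.minEnclosingCircle(G),cv2.fitEllipse(G))
    # depth-based: cup points
    for nm,ctr,zr,R in(("rim",cv2.fitEllipse(G)[0],(42,58),36),):
        d=np.hypot(P[...,0]-ctr[0],P[...,1]-ctr[1])
        q=P[(P[...,2]>zr[0])&(P[...,2]<zr[1])&(d<R)&(d>24)];print(nm,len(q),(q.min(0)+q.max(0))/2,q.min(0),q.max(0))
        q=P[(P[...,2]>15)&(P[...,2]<60)&(d<75)&(d>36)];print("handle",len(q),q.mean(0),q.min(0),q.max(0),np.arctan2(*(q.mean(0)[:2]-ctr)[::-1]))
    # dial bar top and timer top
    d=np.hypot(P[...,0]-464,P[...,1]+168)
    q=P[(P[...,2]>52)&(P[...,2]<66)&(d<60)][:,:2].astype(np.float32);print("bar",cv2.minAreaRect(q))
    q=P[(P[...,2]>24)&(P[...,2]<42)&(d<70)][:,:2].astype(np.float32);print("timer",cv2.minEnclosingCircle(q))
E
python3 m.py
```

```text
top stand ((484.85247802734375, -100.65167236328125), (269.7599792480469, 119.51057434082031), 72.97341918945312) 30995.677668543867
cup in ((530.857666015625, 256.9482116699219), 20.570968627929688) ((529.1572875976562, 258.4941711425781), (16.751283645629883, 35.36512756347656), 116.49652099609375)
rim 55 [529.71110544 248.02548518  47.73671069] [496.62735291 226.93022347  42.04293856] [562.79485796 269.12074688  53.43048282]
handle 100 [518.48102301 231.02037887  43.7385047 ] [481.09464752 214.9267019   20.10602614] [565.46860306 250.12702076  57.16994909] -1.941435037314343
bar ((463.1741943359375, -171.11231994628906), (16.688508987426758, 55.218238830566406), 55.28815460205078)
timer ((463.84442138671875, -167.93789672851562), 49.89136505126953)
scene stand ((480.0946044921875, -97.77101135253906), (269.61328125, 119.4075927734375), 72.95548248291016) 22069.663792686428
cup in ((532.0936889648438, 244.79698181152344), 25.345102310180664) ((532.9315185546875, 244.10903930664062), (45.971649169921875, 46.89529037475586), 87.55284881591797)
rim 129 [531.05438579 245.58518921  48.08754116] [497.72281296 216.21289915  42.00759084] [564.38595863 274.95747927  54.16749148]
handle 47 [486.98632334 240.33816564  41.54869729] [477.26346581 233.57132527  19.57319736] [497.28881929 246.5661401   51.14765062] -3.0597028977639327
bar ((459.8971862792969, -170.31240844726562), (16.06949806213379, 55.88021469116211), 55.79595947265625)
timer ((461.97491455078125, -167.74813842773438), 50.51285934448242)
```

>>> tcp_steps(
  increments=[
    {"dx":20,"dy":-22,"spin":0.02},
    {"dx":40,"dy":-43,"spin":0.02},
    {"dx":40,"dy":-43,"spin":0.02},
    {"dx":40,"dy":-43,"spin":0.02},
    {"dx":40,"dy":-43,"spin":0.02},
    {"dx":40,"dy":-43,"spin":0.02},
    {"dx":40,"dy":-43,"spin":0.02},
    {"dx":40,"dy":-43,"spin":0.02},
    {"dx":40,"dy":-43,"spin":0.02},
    {"dx":40,"dy":-43,"spin":0.02},
    {"dx":40,"dy":-43,"spin":0.02},
    {"dx":40,"dy":-43},
  ],
  jaw=94,
)

```text
clock: 1.9
eef_pos: [523.5, 47.4, 224.4]
tool_rot: [3.139, 0.128, 0.001]
ft_force: [0.7, -0.1, 0.6]
opening: 93.7
finger_force: 0.0
```

```bash
python3 - <<'E'
from station import env
print(env.read_state()["joints"].round(2))
E
```

```text
[ 0.02  0.25  1.59 -0.    1.31  1.51]
```

>>> tcp_steps(
  increments=[
    {"dx":6,"dy":-49},
    {"dx":6,"dy":-49},
    {"dx":6,"dy":-49},
    {"dx":6,"dy":-49},
    {},
    {},
  ],
)

```text
clock: 2.65
eef_pos: [530.4, 242.3, 224.1]
tool_rot: [3.139, 0.129, -0.001]
ft_force: [0.5, -0.0, -0.1]
opening: 94.0
finger_force: 0.0
```

```bash
python3 - <<'E'
from h import *
s=env.read_state();print(s["eef_pos"],s["tool_rot"])
c=env.capture("wrist");cv2.imwrite("pics/w1.png",c["frame"][:,:,::-1]);print(c["fx"],c["T"].round(3).tolist())
P=pts(c);d=np.hypot(P[...,0]-532,P[...,1]-244)
q=P[(P[...,2]>40)&(P[...,2]<60)&(d<80)];print(len(q))
E
```

```text
[530.42195457 242.33957771 224.07299525] [ 3.13864059e+00  1.28603819e-01 -5.25551541e-04]
295.78283191630265 [[0.082, -0.956, -0.281, 611.948], [-0.997, -0.079, -0.023, 249.154], [-0.0, 0.282, -0.96, 385.771], [0.0, 0.0, 0.0, 1.0]]
756
```

View pics/w1.png

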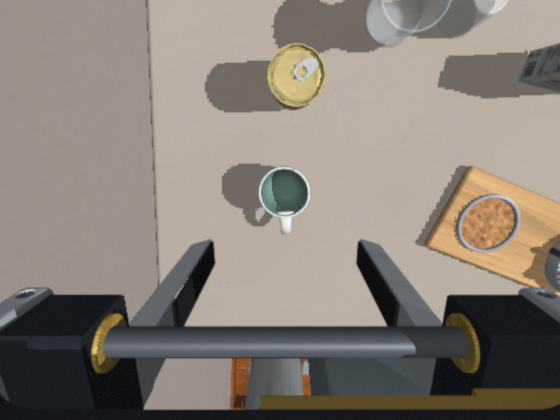

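The wrist view shows the cup rim at (284,193), radius about 25 px, with the handle straight down the image along tool -x. The ring is at (489,222).

```bash
python3 - <<'E'
from h import *
c=env.capture("wrist");f=c["frame"];hsv=cv2.cvtColor(f,cv2.COLOR_RGB2HSV)
w=((hsv[...,2]>185)&(hsv[...,1]<22)|((hsv[...,0]>60)&(hsv[...,0]<100)&(hsv[...,1]>30))).astype(np.uint8)
k=np.zeros_like(w);k[155:245,250:320]=1;w*=k
cs=max(cv2.findContours(w,cv2.RETR_EXTERNAL,cv2.CHAIN_APPROX_NONE)[0],key=cv2.contourArea)[:,0]
W=np.array([ray(c,u,v,50) for u,v in cs]);print(cs.min(0),cs.max(0))
W2=W.copy()
for _ in range(8):   # algebraic circle, trimming handle
    A=np.c_[2*W2,np.ones(len(W2))];x=np.linalg.lstsq(A,(W2**2).sum(1),rcond=None)[0];r=np.sqrt(x[2]+x[:2]@x[:2])
    W2=W[abs(np.hypot(*(W-x[:2]).T)-r)<2.5]
d=W-x[:2];far=np.hypot(*d.T)>40
print("cup",x[:2],r,len(W),len(W2),"handle dir",d[far].mean(0),np.hypot(*d.T).max())
P=pts(c);d=np.hypot(P[...,0]-x[0],P[...,1]-x[1]);q=P[(P[...,2]>44)&(P[...,2]<56)&(d<36)&(d>20)];print("depth rim",q.min(0),q.max(0))
E
```

```text
[259 167] [309 233]
cup [533.3100113 243.8239451] 29.810192486189965 168 137 handle dir [-44.92136183  -7.11131141] 50.310005353084904
depth rim [497.76107681 214.3513698   44.04561182] [563.37322887 274.11574749  53.01653019]
```

>>> tcp_steps(
  increments=[
    {"dx":2.8,"dy":-1.4,"dz":20,"spin":-0.075},
    {"dz":40},
    {"dz":40},
    {"dz":40},
    {"dz":30},
    {"dz":15},
    {"dz":9},
    {},
  ],
)

```text
clock: 3.75
eef_pos: [533.4, 244.3, 30.6]
tool_rot: [-3.132, -0.246, -0.001]
ft_force: [0.7, -0.2, -0.1]
opening: 94.0
finger_force: 0.0
```

>>> tcp_steps(
  increments=[
    {},
    {},
    {},
    {},
    {},
    {},
  ],
  jaw=45,
  grip_n=15,
)

```text
clock: 4.5
eef_pos: [533.3, 244.5, 30.4]
tool_rot: [-3.132, -0.246, -0.0]
ft_force: [-0.0, -0.4, 2.6]
opening: 58.0
finger_force: 15.0
```

>>> tcp_steps(
  increments=[
    {"dz":-5},
    {"dz":-15},
    {"dz":-30},
    {"dz":-30},
    {"dz":-20},
    {},
  ],
)

```text
clock: 5.25
eef_pos: [533.8, 244.7, 132.4]
tool_rot: [-3.131, -0.246, -0.005]
ft_force: [-0.1, 0.7, -0.9]
opening: 58.0
finger_force: 15.0
```

```bash
cat > ring.py <<'E'
from h import *
for n in("wrist","top","scene"):
    c=env.capture(n);f=c["frame"];hsv=cv2.cvtColor(f,cv2.COLOR_RGB2HSV)
    # project expected ring centre, look for low-saturation ring pixels on wood
    T=np.linalg.inv(c["T"]);v,u=np.mgrid[:420,:560]
    W=np.array([[ray(c,a,b,16) for a in (0,1)] for b in (0,1)])
    R=c["T"][:3,:3];d=np.stack([(u-c["cx"])/c["fx"],(v-c["cy"])/c["fy"],np.ones_like(u)],-1)@R.T;o=c["T"][:3,3]
    G=(o+d*((16-o[2])/d[...,2:]))[...,:2]
    x=np.array([504.5,-27.5])
    m=(hsv[...,1]<65)&(d[...,2]<0)
    for _ in range(6):
        r=np.hypot(G[...,0]-x[0],G[...,1]-x[1]);q=G[m&(abs(r-38.5)<(8 if _<3 else 5))]
        A=np.c_[2*q,np.ones(len(q))];s=np.linalg.lstsq(A,(q**2).sum(1),rcond=None)[0];x=s[:2]
    print(n,x.round(1),np.sqrt(s[2]+x@x).round(1),len(q))
E
python3 ring.py
```

```text
wrist [504.9 -28.4] 38.6 1009
top [507.2 -29.2] 38.5 200
scene [ -3.7 -30.7] 37.9 221
```

>>> tcp_steps(
  increments=[
    {"dx":-5,"dy":17},
    {"dx":-11,"dy":41},
    {"dx":-11,"dy":41},
    {"dx":-11,"dy":41},
    {"dx":-11,"dy":42},
    {"dx":-11,"dy":42},
    {"dx":-11,"dy":41},
    {},
    {},
    {"dz":30},
    {"dz":20},
    {},
  ],
)

```text
clock: 6.9
eef_pos: [503.6, -27.6, 79.0]
tool_rot: [-3.131, -0.248, 0.004]
ft_force: [0.0, -0.4, -0.4]
opening: 58.2
finger_force: 15.0
```

```bash
python3 - <<'E'
from h import *
c=env.capture("wrist");cv2.imwrite("pics/w2.png",c["frame"][:,:,::-1])
E
```

```text
(no output)
```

View pics/w2.png

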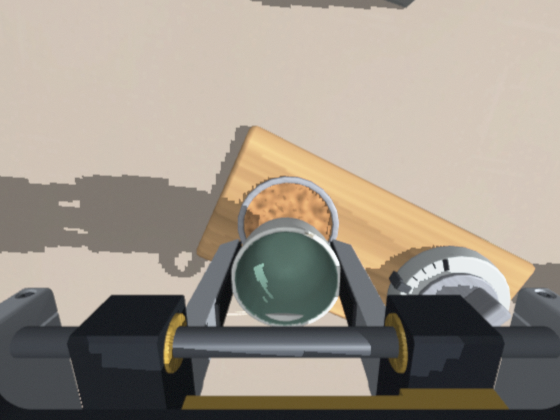

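The cup (centre about (286,275)) is held upright and sits laterally on the ring's centreline (289,222). I'll lower it gently.

>>> tcp_steps(
  increments=[
    {"dx":1.3,"dy":0.6,"dz":15},
    {"dz":10},
    {"dz":5},
    {"dz":3},
    {"dz":1.5},
    {},
    {},
  ],
)

```text
clock: 7.82
eef_pos: [505.9, -28.8, 46.0]
tool_rot: [3.132, 0.246, 0.001]
ft_force: [0.2, 0.4, -0.9]
opening: 58.0
finger_force: 15.0
```

>>> tcp_steps(
  increments=[
    {"dz":1.5},
    {"dz":1},
    {"dz":1},
    {"dz":0.5},
    {},
    {},
  ],
)

```text
clock: 8.57
eef_pos: [506.2, -28.8, 42.3]
tool_rot: [3.132, 0.246, 0.002]
ft_force: [-0.7, 0.6, 5.5]
opening: 57.6
finger_force: 15.0
```

>>> tcp_steps(
  increments=[
    {},
    {},
    {},
    {},
    {},
    {"dz":-10},
    {"dz":-30},
    {"dz":-40},
    {"dz":-40},
    {"dz":-40},
    {},
  ],
  jaw=94,
)

```text
clock: 9.95
eef_pos: [506.8, -28.9, 205.2]
tool_rot: [3.131, 0.246, 0.009]
ft_force: [0.4, -0.5, -0.6]
opening: 94.1
finger_force: 0.0
```

```bash
python3 - <<'E'
from h import *
print(env.read_state()["joints"].round(2))
c=env.capture("wrist");cv2.imwrite("pics/w3.png",c["frame"][:,:,::-1])
E
```

```text
[-0.13  0.22  1.67 -0.    1.25  1.28]
```

View pics/w3.png

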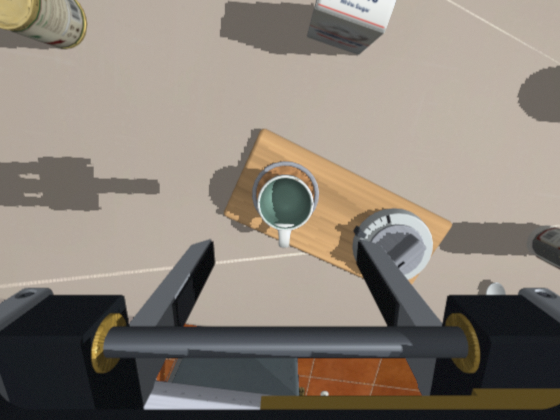

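The cup stands in the ring (rim at (286,202), ring at (286,192)) and is released. Next I'll move over to look at the timer.

>>> tcp_steps(
  increments=[
    {"dx":-22,"dy":32},
    {"dx":-22,"dy":33},
    {"dx":-22,"dy":33},
    {"dx":-22,"dy":32},
    {},
    {},
  ],
  jaw=34,
)

```text
clock: 10.75
eef_pos: [439.1, -170.5, 201.1]
tool_rot: [-3.131, -0.246, 0.002]
ft_force: [0.0, -0.3, -1.1]
opening: 37.4
finger_force: 0.0
```

```bash
python3 - <<'E'
from h import *
c=env.capture("wrist");f=c["frame"]
W=ray(c,286,200,30);print(W)
# rectified bird's-eye of the timer at z=34, 4 px/mm, x up y left
T=np.linalg.inv(c["T"]);K=np.array([[c["fx"],0,c["cx"]],[0,c["fy"],c["cy"]],[0,0,1]])
w=np.array([[x,y] for x in(400,520) for y in(-230,-110)],float)
p=(K@(T@np.c_[w,np.full(4,34.),np.ones(4)].T)[:3]);p=(p[:2]/p[2]).T
dst=np.array([[(-110-y)*5,(520-x)*5] for x,y in w])
H=cv2.getPerspectiveTransform(p.astype(np.float32),dst.astype(np.float32))
b=cv2.warpPerspective(f,H,(600,600));np.save("be.npy",b);cv2.imwrite("pics/be.png",b[:,:,::-1])
E
```

```text
[ 434.15623339 -171.70443022]
```

View pics/be.png

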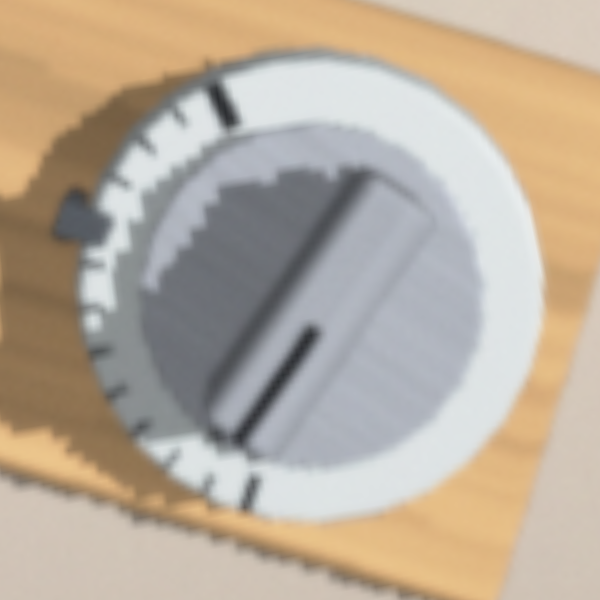

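The rectified timer view is at 5 px/mm. The disc centre is at (312,294), the zero mark at (250,494) and the longest mark at (225,104). The clip is at (80,215), which gives an angle of about 1.59, and the pointer line runs (315,330)→(238,440). I'll now compute the clip angle and turn the gripper to the bar.

```bash
python3 - <<'E'
import numpy as np,cv2
b=np.load("be.npy").astype(int);hsv=cv2.cvtColor(b.astype(np.uint8),cv2.COLOR_RGB2HSV)
m=((b.max(2)<125)&(hsv[...,1]<90)).astype(np.uint8);k=np.zeros_like(m);k[185:245,50:112]=1;m*=k
n,l,s,c=cv2.connectedComponentsWithStats(m);i=1+s[1:,4].argmax();print(s[i],c[i])
p=c[i]-[312,292.5];print(np.pi/2+np.arctan2(-p[1],-p[0])-0.297)
E
```

```text
[  50  185   58   60 2474] [ 78.11479386 218.25586095]
1.5811738634234296
```

>>> tcp_steps(
  increments=[
    {"dx":21.5,"dy":4.4},
    {"spin":-0.183},
    {"spin":-0.183},
    {"spin":-0.183},
    {"spin":-0.183},
    {"spin":-0.183},
    {"spin":-0.183},
    {"spin":-0.183},
    {"spin":-0.183},
    {"spin":-0.183},
    {"spin":-0.183},
    {"spin":-0.183},
  ],
  jaw=34,
)

```text
clock: 12.3
eef_pos: [461.4, -170.9, 201.4]
tool_rot: [-1.456, -2.783, -0.0]
ft_force: [-0.6, 0.6, 0.6]
opening: 34.2
finger_force: 0.0
```

>>> tcp_steps(
  increments=[
    {"spin":-0.185},
    {"spin":-0.185},
    {},
    {},
  ],
)

```text
clock: 12.8
eef_pos: [461.2, -171.5, 201.6]
tool_rot: [-0.936, -2.999, -0.0]
ft_force: [0.9, -0.1, -0.4]
opening: 34.0
finger_force: 0.0
```

```bash
python3 - <<'E'
from h import *
from scipy.spatial.transform import Rotation as R
s=env.read_state();print(s["joints"].round(2),R.from_rotvec(s["tool_rot"]).as_matrix().round(3))
c=env.capture("top");P=pts(c)
E
```

```text
[-0.43  0.19  1.71  0.    1.24 -1.4 ] [[-0.822  0.569 -0.   ]
 [ 0.569  0.822  0.   ]
 [ 0.    -0.    -1.   ]]
```

>>> tcp_steps(
  increments=[
    {"dz":20},
    {"dz":40},
    {"dz":40},
    {"dz":25},
    {"dz":12},
    {"dz":5},
    {},
    {},
  ],
)

```text
clock: 13.85
eef_pos: [461.5, -172.1, 60.6]
tool_rot: [0.931, 2.999, -0.0]
ft_force: [-0.1, -0.3, -0.5]
opening: 34.0
finger_force: 0.0
```

>>> tcp_steps(
  increments=[
    {},
    {},
    {},
    {},
    {},
  ],
  jaw=5,
  grip_n=25,
)

```text
clock: 14.48
eef_pos: [461.1, -172.1, 60.0]
tool_rot: [0.931, 3.0, -0.0]
ft_force: [-2.7, -2.6, 4.8]
opening: 15.8
finger_force: 25.0
```

>>> tcp_steps(
  increments=[
    {"spin":0.09},
    {"spin":0.18},
    {"spin":0.18},
    {"spin":0.18},
    {"spin":0.18},
    {"spin":0.18},
    {"spin":0.18},
    {"spin":0.18},
  ],
)

```text
clock: 15.48
eef_pos: [461.8, -172.0, 60.0]
tool_rot: [2.606, 1.752, 0.002]
ft_force: [3.3, 0.2, 1.7]
opening: 15.4
finger_force: 25.0
```

>>> tcp_steps(
  increments=[
    {"spin":0.18},
    {"spin":0.18},
    {"spin":0.18},
    {"spin":0.18},
    {"spin":0.18},
    {},
    {},
  ],
)

```text
clock: 16.35
eef_pos: [462.2, -172.4, 60.0]
tool_rot: [3.107, 0.453, 0.004]
ft_force: [6.7, -3.8, -2.2]
opening: 15.9
finger_force: 25.0
```

```bash
python3 - <<'E'
from h import *
s=env.read_state();print(s["joints"].round(2));a,b=s["tool_rot"][:2];y=2*np.arctan2(b,a);print("yaw",y,"dial",(2.844-y+np.pi)%(2*np.pi)-np.pi)
E
```

```text
[-0.43  0.38  1.83  0.    0.92  0.85]
yaw 0.28963927232151476 dial 2.5543607276784854
```

>>> tcp_steps(
  increments=[
    {"spin":-0.1},
    {"spin":-0.18},
    {"spin":-0.18},
    {"spin":-0.18},
    {"spin":-0.18},
    {"spin":-0.1},
    {"spin":-0.05},
    {},
    {},
  ],
)

```text
clock: 17.48
eef_pos: [461.8, -171.9, 60.0]
tool_rot: [2.539, 1.848, 0.002]
ft_force: [4.6, 0.9, 0.9]
opening: 15.7
finger_force: 25.0
```

>>> tcp_steps(
  increments=[
    {},
    {},
    {},
    {},
    {"dz":-8},
    {"dz":-20},
    {"dz":-40},
    {"dz":-50},
    {"dx":-25,"dz":-22},
    {"dx":-25},
    {},
  ],
  jaw=34,
)

```text
clock: 18.85
eef_pos: [445.4, -220.4, 200.3]
tool_rot: [2.54, 1.848, 0.0]
ft_force: [-0.8, 0.2, -0.2]
opening: 34.2
finger_force: 0.0
```

```bash
python3 - <<'E'
from h import *
c=env.capture("wrist");f=c["frame"];print(env.read_state()["tool_rot"])
T=np.linalg.inv(c["T"]);K=np.array([[c["fx"],0,c["cx"]],[0,c["fy"],c["cy"]],[0,0,1]])
w=np.array([[x,y] for x in(400,520) for y in(-230,-110)],float)
p=(K@(T@np.c_[w,np.full(4,34.),np.ones(4)].T)[:3]);p=(p[:2]/p[2]).T
dst=np.array([[(-110-y)*5,(520-x)*5] for x,y in w])
H=cv2.getPerspectiveTransform(p.astype(np.float32),dst.astype(np.float32))
b=cv2.warpPerspective(f,H,(600,600));cv2.imwrite("pics/be2.png",b[:,:,::-1])
E
```

```text
[2.53979311e+00 1.84901603e+00 2.12799016e-04]
```

View pics/be2.png

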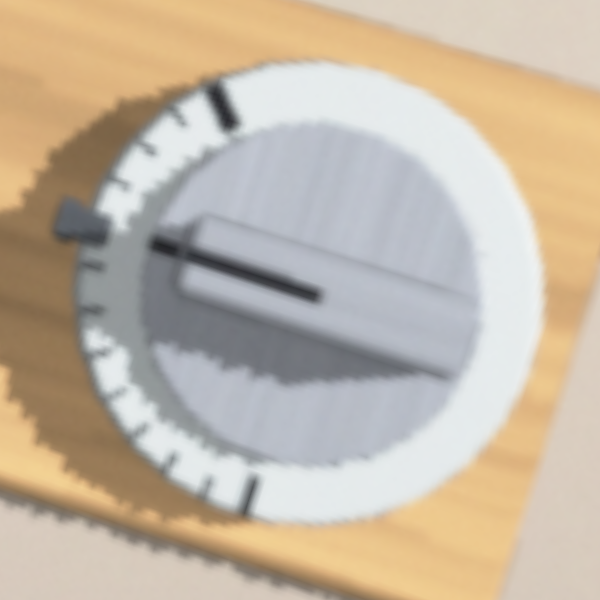

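The pointer tip (153,243) and the clip (80,220) give the same angle from the centre (311,294), about 0.31 rad each. The dial is therefore on the clip, and the gripper is clear.

```bash
python3 -c "
from station import env
print(env.sign_off())"
```

```text
the job is handed in; nothing more can be done
None
```

I stood the cup upright in the ring and let go of it, wound the dial to about 2.55 rad (last mark 2.4), and turned it back to the clip, within about 0.01 rad in the last picture; the job is handed in, but no verdict came back.

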